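Open the hinged pan on the serving stand

ROBOT

A 6-joint arm with a two-finger parallel gripper is mounted at the origin on the work surface. World frame = base frame: x ahead of the robot, y to its left, z up, the work surface at z = 0. Lengths are in mm, angles in degrees, forces in N, time in s.
With the tool pointing down it reaches from about 300 to 850 mm from the base axis. Payload 4.2 kg.
Tool frame: the origin (TCP) lies midway between the tips of the shut fingers; the grasp point (between the pads) lies 19 mm behind it (env.grasp_offset is the distance from the TCP to the grasp point, in mm); z points along the fingers, y is the line along which they close (so a half turn about z gives the same grasp; the last joint's range is limited). The gripper opens to 91 mm and grips with 3 to 60 N. Pads are 32 mm wide; open, the fingers measure 118 mm over their backs; the gripper's body (76 mm by 178 mm) begins 60 mm behind the grasp point.
Start: joints at [65.661, 18.312, 89.639, -0, 72.044, -1.146], TCP at [226.46, 528.548, 178.776] pointing down, gripper open.
Joint ranges: [-177.97, 177.97], [-48.28, 115.42], [12.27, 149.76], [-77.06, 257.06], [2.81, 150.46], [-146.56, 146.56]. Speed limits (degrees/s): [147.25, 147.25, 180, 180, 180, 180].

INTERFACE

Orientations are given as [roll, pitch, yaw] about the fixed x, y, z axes, in that order (R = Rz(yaw) Ry(pitch) Rx(roll)).
In Python, from workcell import env, optics gives the robot as it stands. The module is installed in compiled form; this text tells all that it offers.
- The arm moves only by the tool send_rows, never from a script. Its argument "targets" is a list that holds one entry, the list of rows, each a list of 7 numbers: the turn, a rotation vector about the world's x, y, z scaled (see below), then the shift along the world's x, y, z scaled (see below), then the closure, from -1 (fully open) to 1 (shut). In form: [[[rx, ry, rz, x, y, z, gripper], ...]]. A call has 1 to 12 rows; each row shifts and turns the commanded pose from where the row before left it; what a row does not reach is not made up. The controller multiplies each number of a shift by 0.2 m and each number of a turn by pi/2 rad. A row lasts 1/10 s, in which the tool goes at most 50 mm and 8.59 degrees, less where a joint would pass 70% of its speed; a pose out of reach is approached as far as the arm can. A call with a number of a shift or a turn outside -1 to 1 is refused whole. A call with a gripper value outside its range is refused whole. The fingers move at their own pace and stop on an object; "grip_force" is the grip in N (left out, the last holds). Time passes only in rows, so rows that do not move let the fingers close. It gives the time, the measured TCP pose, the force, the opening and the grip force at its end, in the units of the state.
- env.state(): the state, without advancing time (a new reading comes with each control period).
- optics.grab_frame(name): name is "scene" or "top"; returns (picture, depth): 420x560x3 uint8, red, green, blue; 420x560 float32, mm along the optical axis (not along the pixel's ray), 0 where there is no reading.
- optics.camera_info(name): a dict with "camera_matrix" (3x3 intrinsics, pixels), "R" (3x3) and "t" (3): a world point X has camera coordinates R X + t. Camera axes: x right, y down, z forward; pixel columns grow to the right and rows downward; lengths in mm; the calibration is good to about 2 mm. A picture is of the moment at which its call begins. camera_info takes no time and is no camera call.
- env.job_done(): hands the job in; it is judged then, once.
Trained networks look in the newest picture that a camera, given by its name, has taken for a name from the list of things; names that differ only in an ending like _2 or _b are one class to them, and where a whole thing is asked for, a point or a joint stands for the part that bears it (a point fixed in the world has none). Each returns a list of dicts, best first, with "conf" (0 to 1); they miss things now and then, are a little off and sometimes report something else, mostly with a low value. They report only what shows in the picture. A call takes as long as a camera call.
- optics.silhouettes(camera, name): "mask" (420x560 bool, what is visible of it) and "at" ([column, row] in pixels, amid what is visible of it).
- optics.place_of(camera, name): "at" ([column, row] in pixels: a listed point, or the origin of a listed thing).
The state is a dict: "time_s": time; "qpos": joint angles; "qvel": joint speeds; "effort": joint torques, N m; "ee_pos": TCP position; "ee_rot": TCP orientation; "force": force on the tool from outside, world axes, zero at the start; "torque": the same for the moment, N m; "gripper_width": finger opening in mm; "gripper_force": force on a finger pad.
Only numpy, scipy, OpenCV 4.12 (cv2) and the standard library are available. Lean on these libraries where they do the work, as an engineer would, in place of code of your own. Each camera call takes 0.05 s, during which the arm holds its last target. There are 200 camera calls.

TASK

Open the pan with the hinged lid for service: with a fingertip under the lip of the lid's front leaf, push the leaf up and right over its hinge and ease it down gently until it lies flat on the fixed rear half. Only push it, do not pinch it, do not let it slam, keep the pan seated in the stand, leave the other pans, the lift-off lid and everything else on the table as they are, and come away clear.

Things in the scene. Friction and masses are not known exactly. Their poses are not given: they have to be found in the camera images.
- hinged_pan: Pan with the two-part hinged lid, in any slot of the stand. Rim 162 mm front to back, 176 wide. Loaded, 1.8 to 2.9 kg, hangs loose by its rim, 2 mm play. Lid: 4 mm metal plate split across the middle by a hinge; the rear half is clipped on, the front half is the leaf. Origin: centre of its underside, 43 mm above the table. x from front (robot side) to back, y to the left along the hinge, z up.
- stand: Fixed steel countertop stand with three equal pans side by side, 180 mm apart. Axes as the pans'. Origin: centre of its foot on the table. Deck 168 x 560 mm, its top 140 mm up; the front edge lies 84 mm before the hinge line, under it an upright apron 76 mm before the hinge line. Pan rims are 143 mm, the lid's top face 147 mm above the table. In front of the deck, below the lip, is free air.
- spine (a point): Middle of the hinge axis, at the pan's centre and level with the lid's top face, 147 mm above the table; the axis runs along the pan's y. Axes as the pan's. The hinge barrels stand up 4 mm round it.
- lip_edge (a point): Middle of the lip's free edge, mid-thickness. The leaf is a rigid plate 4 mm thick, 174 mm wide, to 81 mm from the hinge axis; from the middle of its front edge a flat lip 56 mm wide runs on in the same plane to 112 mm from the axis, 28 mm beyond the stand's deck. The axis lies in the face that is on top when shut; the underside is 4 mm off it. Axes as the pan's when shut, turning with the leaf.
- leaf (a joint): Angle of the leaf about the hinge, rad: 0 shut, flat on the pan's front half; about 1.57 upright; 3.14 folded right over, flat on the rear half (its stop). It starts between 0 and 0.2. The hinge is stiff (0.10 N m) and the leaf light (0.13 kg), so it stays wherever it is left and the lip needs about 2 N to move.
- plain_lid: Flat lift-off lid with a wire loop handle (30 mm high) lying loose on one of the other two pans in the stand; 160 x 174 mm, 4 mm thick. Origin: centre of the underside of its plate, on the pan's rim 143 mm above the table. Not to be moved.
- plain_pan: The pan under the lift-off lid, fixed in the stand, same size and axes as the hinged pan. Origin: centre of its underside.
- open_pan: The pan without a lid, with white ramekins stacked in it, fixed in the stand, same size and axes as the hinged pan. Origin: centre of its underside.
- goblet_a: Upturned glass goblet, 78 mm across, 151 mm high, left of the stand. Origin: centre of its underside. Leave alone.
- goblet_b: Another such upturned goblet, left of the stand. Origin: centre of its underside. Leave alone.
- sauce_bottle: Clear bottle with a black cap, 62 mm across, 190 mm high, right of the stand. Origin: centre of its underside. Leave alone.
- shaker: Small steel shaker, 42 mm across, 84 mm high, right of the stand. Origin: centre of its underside. Leave alone.
- ramekin: White ramekin, 76 mm across, 42 mm high, in front of the stand, on the robot side. Origin: centre of its underside. Leave alone.
- spoon: Steel serving spoon, 210 mm long, lying in front of the stand, on the robot side; its x axis runs along it. Leave alone.
- plates: Stack of white side plates, 180 mm across, 60 mm high, left of the stand. Origin: centre of its underside. Leave alone.

How it is judged (in metres and radians):
On the way:
1. the leaf has been swung up past upright (value of joint leaf above 1.7 rad and contact force between the fingers and hinged_pan above 0.2 N), for 0.1 s.
At the end, for the whole second after the job is handed in: The leaf rests folded right over on the rear half, within 0.12 rad of its stop; the pan is still seated in the stand (within 8 mm, level to 0.03 rad); the lift-off lid is within 10 mm of where it was (value of joint leaf above 3.02 rad and velocity of joint leaf below 0.1 rad/s and distance of hinged_pan from where it was at the start of the episode below 0.008 m and angle between hinged_pan's own z axis and vertical below 0.03 rad and distance of plain_lid from where it was at the start of the episode below 0.01 m); the robot touches nothing.
It fails at once if the hinged pan is lifted, tipped or shoved in the stand (over 12 mm or 0.06 rad) (distance of hinged_pan from where it was at the start of the episode above 0.012 m or angle between hinged_pan's own z axis and vertical above 0.06 rad).
It fails at once if the leaf is flung or slams (faster than 6 rad/s) (velocity of joint leaf above 6 rad/s).
It fails at once if the leaf or pan is pinched or pressed hard (over 35 N) (contact force between the fingers and hinged_pan above 35 N).
It fails at once if the lift-off lid is moved or lifted by over 15 mm (distance of plain_lid from where it was at the start of the episode above 0.015 m).
It fails at once if a bystander on the table is moved by over 30 mm (distance of any of goblet_a, goblet_b, sauce_bottle, shaker, ramekin, spoon, plates from where it was at the start of the episode above 0.03 m).
It also fails if it takes over 42 s, if anything falls off the work surface, if the arm or the gripper's body presses on something with over 40 N, if the wrist force passes 120 N, or if a joint passes its speed limit or range.

## Working session

There is one attempt and no reset: what is moved stays moved. The work goes in short steps, Python scripts to look and compute and a tool call to move; the robot and the scene stay as the last step left them, time stands still between calls to the robot, and variables do not carry over. Pictures are saved under pics/ and viewed, at most 10 in all, crops included, and the job is handed in when it is done.

Besides the shell and the picture viewer there is one more tool, called in YAML: its name, and indented under it one key for each argument. send_rows: Moves the arm, as the interface text tells. Its arguments: {"type":"object","properties":{"targets":{"type":"array"},"grip_force":{"type":"number"}},"required":["targets"]}

```bash
mkdir -p pics
cat > h.py <<'E'
import numpy as np, cv2
from workcell import env, optics
def world(cam,uv,depth=None,z=None):
    c=optics.camera_info(cam);K=np.array(c["camera_matrix"]);R=np.array(c["R"]);t=np.array(c["t"])
    r=np.linalg.inv(K)@np.array([uv[0],uv[1],1.0])
    if z is None: return R.T@(r*depth-t)
    o=-R.T@t; d=R.T@r
    return o+d*(z-o[2])/d[2]
E
python3 - <<'E'
from h import *
for cam in("scene","top"):
    p,d=optics.grab_frame(cam); cv2.imwrite(f"pics/{cam}0.png",p[:,:,::-1])
    for n,z in(("hinged_pan",43),("spine",147),("lip_edge",147),("stand",0),("plain_lid",143),("open_pan",43),("ramekin",0),("spoon",0),("goblet_a",0),("sauce_bottle",0)):
        for q in optics.place_of(cam,n)[:2]:
            print(cam,n,round(q["conf"],2),np.round(q["at"]),np.round(world(cam,q["at"],z=z)))
print(env.state())
E
```

```text
scene hinged_pan 0.85 [213. 225.] [ 557. -187.   43.]
scene spine 0.68 [210. 198.] [ 555. -181.  147.]
scene spine 0.6 [167. 179.] [ 566. -351.  147.]
scene lip_edge 0.97 [235. 178.] [ 445. -188.  147.]
scene lip_edge 0.2 [439. 350.] [641. 519. 147.]
scene stand 0.61 [255. 262.] [567. -17.   0.]
scene open_pan 0.88 [258. 255.] [573.   2.  43.]
scene ramekin 0.67 [270. 207.] [ 349. -136.    0.]
scene spoon 0.83 [352. 243.] [340. 164.   0.]
scene spoon 0.39 [410. 374.] [626. 480.   0.]
scene goblet_a 0.62 [439. 346.] [522. 503.   0.]
scene goblet_a 0.56 [412. 373.] [624. 482.   0.]
scene sauce_bottle 0.74 [145. 202.] [ 575. -486.    0.]
top hinged_pan 0.68 [335. 190.] [ 570. -188.   43.]
top spine 0.92 [339. 184.] [ 563. -187.  147.]
top lip_edge 0.56 [338. 221.] [ 452. -180.  147.]
top lip_edge 0.17 [122. 211.] [502. 458. 147.]
top plain_lid 0.57 [220. 181.] [585. 166. 143.]
top plain_lid 0.3 [339. 221.] [ 454. -183.  143.]
top open_pan 0.74 [277. 189.] [578.  -4.  43.]
top ramekin 0.92 [322. 259.] [ 353. -140.    0.]
top spoon 0.95 [225. 263.] [348. 170.   0.]
top goblet_a 0.77 [120. 210.] [531. 509.   0.]
top goblet_a 0.63 [334. 188.] [ 586. -190.    0.]
top sauce_bottle 0.64 [422. 184.] [ 588. -481.    0.]
{'time_s': 1.1, 'qpos': array([ 6.56605507e+01,  1.83103646e+01,  8.96367510e+01, -9.75810510e-04,
        7.20442456e+01, -1.14508393e+00]), 'qvel': array([-0.01224023, -0.08348432, -0.03839228,  0.05960992, -0.09320895,
       -0.03556125]), 'effort': array([-2.52590125e-04, -4.12362492e+01, -2.32229036e+01,  7.28808506e-02,
        3.80016910e-02,  2.58726779e-06]), 'ee_pos': array([226.47719057, 528.56040531, 178.80660132]), 'ee_rot': array([1.79991381e+02, 1.10078427e-03, 1.56805935e+02]), 'force': array([0.92463069, 0.89400442, 0.4070548 ]), 'torque': array([-0.00966364,  0.00431344,  0.02120137]), 'gripper_force': 0.0, 'gripper_width': 91.59000067177769}
```

View pics/scene0.png

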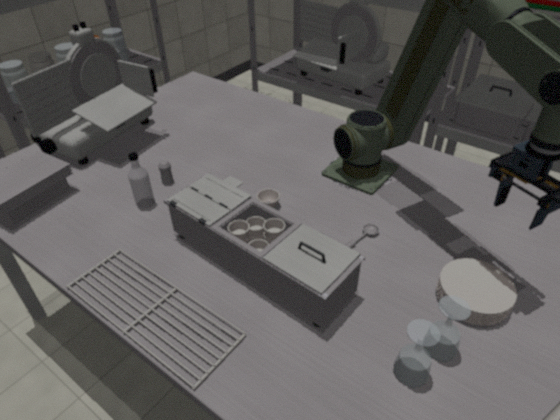

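View pics/top0.png

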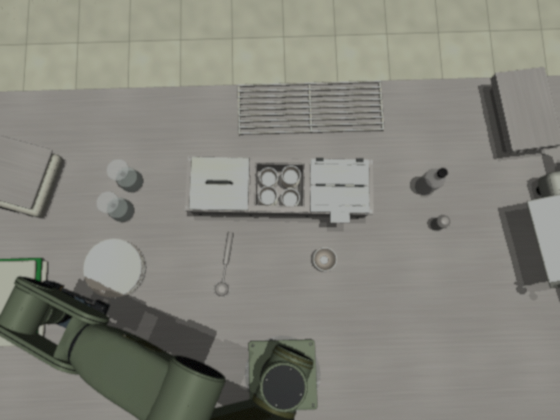

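Run:
```python
from h import *
# stand yaw and leaf from depth: fit plane points on masks
for cam in("scene","top"):
    p,d=optics.grab_frame(cam)
    for n in("lip_edge","plain_lid","hinged_pan"):
        s=optics.silhouettes(cam,n)
        if not s: print(cam,n,"none");continue
        m=s[0]["mask"]&(d>0); v,u=np.nonzero(m)
        P=np.array([world(cam,(a,b),d[b,a]) for a,b in zip(u,v)])
        h=P[P[:,2]>130]
        print(cam,n,round(s[0]["conf"],2),len(P),len(h))
        if len(h)<20: continue
        print(" min",h.min(0).round(),"max",h.max(0).round(),"med",np.median(h,0).round(1))
        if n!="plain_lid":
            (c,sz,a)=cv2.minAreaRect(h[:,:2].astype(np.float32)); print(" rect",np.round(c),np.round(sz),round(a,1))
            A=np.c_[h[:,:2],np.ones(len(h))]; print(" plane",np.linalg.lstsq(A,h[:,2],rcond=None)[0].round(3))
            for x0 in range(440,660,20):
                k=h[(h[:,0]>=x0)&(h[:,0]<x0+20)]
                if len(k): print("  x",x0,len(k),np.median(k[:,2]).round(1),k[:,1].min().round(),k[:,1].max().round())
```

```text
scene lip_edge 0.65 1160 1147
 min [ 446. -272.  142.] max [564. -95. 156.] med [ 513.9 -177.4  150.3]
 rect [ 505. -184.] [176. 116.] 86.9
 plane [-1.90000e-02  0.00000e+00  1.59928e+02]
  x 440 44 151.7 -211.0 -154.0
  x 460 104 151.2 -265.0 -155.0
  x 480 239 150.9 -270.0 -95.0
  x 500 258 150.3 -272.0 -97.0
  x 520 271 150.0 -270.0 -97.0
  x 540 206 149.5 -266.0 -98.0
  x 560 25 151.0 -209.0 -98.0Traceback (most recent call last):
  File "<stdin>", line 9, in <module>
  File "h.py", line 4, in world
    c=optics.camera_info(cam);K=np.array(c["camera_matrix"]);R=np.array(c["R"]);t=np.array(c["t"])
ValueError: time passes only in moves, steps and waits
```

The scene view shows the hinged pan at the stand's right end, with its lid seam near (213,190) and lip near (235,180). The top view shows the lip at (339,218), the stand tilted slightly, and the way in front of it clear except for the ramekin at (323,260). I'll swing over high with the fingers shut, turning the closing axis parallel to the hinge.

send_rows:
  targets:
    - [[0,0,-0.089,0.05,-0.1,0.16,1],[0,0,-0.089,0.05,-0.15,0.16,1],[0,0,-0.089,0.05,-0.15,0.16,1],[0,0,-0.089,0.05,-0.15,0,1],[0,0,-0.089,0.05,-0.15,0,1],[0,0,-0.089,0.05,-0.15,0,1],[0,0,-0.089,0.05,-0.15,0,1],[0,0,-0.089,0.05,-0.15,0,1],[0,0,-0.089,0.05,-0.15,0,1],[0,0,-0.089,0.05,-0.15,0,1],[0,0,-0.089,0.05,-0.15,0,1],[0,0,-0.089,0.05,-0.15,0,1]]

```text
time_s: 2.45
ee_pos: [346.6, 177.3, 275.0]
ee_rot: [180.0, -0.0, 60.4]
force: [0.2, -0.0, 0.5]
gripper_width: 0.5
gripper_force: 0.0
```

send_rows:
  targets:
    - [[0,0,-0.089,0,-0.2,0,1],[0,0,-0.089,0,-0.2,0,1],[0,0,-0.089,0,-0.2,0,1],[0,0,-0.089,0,-0.2,0,1],[0,0,-0.089,0,-0.2,0,1],[0,0,-0.089,0,-0.2,0,1],[0,0,-0.089,0,-0.2,0,1],[0,0,-0.089,0,-0.2,0,1],[0,0,0,0,-0.15,0,1],[0,0,0,0,0,0,1],[0,0,0,0,0,0,1]]

```text
time_s: 3.55
ee_pos: [346.2, -171.5, 274.7]
ee_rot: [-180.0, 0.0, -3.5]
force: [0.9, 0.2, 0.3]
gripper_width: 0.7
gripper_force: 0.0
```

```bash
cat > h.py <<'E'
import numpy as np, cv2
from workcell import env, optics
C={}
def world(cam,uv,depth=None,z=None):
    if cam not in C: C[cam]=optics.camera_info(cam)
    c=C[cam];K=np.array(c["camera_matrix"]);R=np.array(c["R"]);t=np.array(c["t"])
    uv=np.atleast_2d(uv).astype(float)
    r=np.c_[uv,np.ones(len(uv))]@np.linalg.inv(K).T
    if z is None: return (r*np.reshape(depth,(-1,1))-t)@R
    o=-R.T@t; d=r@R
    return o+d*((z-o[2])/d[:,2])[:,None]
E
python3 - <<'E'
from h import *
s=env.state(); print(s["time_s"],s["ee_pos"].round(1),s["ee_rot"].round(1),s["qpos"].round(1),s["force"].round(1),s["gripper_width"])
for cam in("scene","top"):
    p,d=optics.grab_frame(cam)
    for n in("stand","lip_edge"):
        q=optics.silhouettes(cam,n)
        if not q: print(cam,n,"none");continue
        v,u=np.nonzero(q[0]["mask"]&(d>0)); P=world(cam,np.c_[u,v],d[v,u]); h=P[(P[:,2]>138)&(P[:,2]<162)]
        if len(h)<20: print(cam,n,"few");continue
        c,sz,a=cv2.minAreaRect(h[:,:2].astype(np.float32)); print(cam,n,round(q[0]["conf"],2),len(h),np.round(c,1),np.round(sz),round(a,2),np.median(h[:,2]).round(1))
        l=h[h[:,0]<h[:,0].min()+20]; print("  front xmin",np.percentile(h[:,0],1).round(1),"y",l[:,1].min().round(1),l[:,1].max().round(1),"z",np.median(l[:,2]).round(1))
    for n in("spine","lip_edge"):
        for q in optics.place_of(cam,n)[:1]: print(cam,n,round(q["conf"],2),world(cam,q["at"],z=147).round(1))
E
```

```text
3.55 [ 346.2 -171.5  274.7] [-180.     0.    -3.5] [-28.1  -2.2 100.6   0.   81.6  65.4] [0.9 0.2 0.3] 0.7130056818947064
scene stand 0.76 704 [569.8  -7.8] [563. 170.] 87.82 141.6
  front xmin 500.8 y 263.8 276.3 z 141.6
scene lip_edge 0.78 1208 [ 505.1 -191.2] [190. 116.] 86.57 150.2
  front xmin 449.9 y -210.4 -153.7 z 151.3
scene spine 0.89 [[ 567.1 -173.7  147. ]]
scene lip_edge 0.83 [[ 432.3 -189.2  147. ]]
top stand 0.88 343 [567.7 -10. ] [559. 164.] 87.34 141.5
  front xmin 480.8 y -286.0 174.6 z 141.3
top lip_edge 0.85 1605 [ 509.6 -187.3] [177. 116.] 88.56 148.8
  front xmin 455.1 y -197.0 -157.7 z 150.2
top spine 0.61 [[ 560.7 -182.1  147. ]]
top lip_edge 0.67 [[ 452.4 -192.8  147. ]]
```

Stand centre is about (568.5,-9) with yaw about -2.5°. That puts the hinge at about (560.5,-188) and the lip edge at about (449,-183), with the leaf almost shut. Next I tilt the tool forward.

send_rows:
  targets:
    - [[-0.004,-0.092,0,0.05,-0.01,0,1],[-0.004,-0.092,0,0.05,-0.01,0,1],[-0.004,-0.092,0,0.05,-0.01,0,1],[-0.004,-0.092,0,0.05,-0.01,0,1],[-0.004,-0.092,0,0.05,-0.01,0,1],[-0.004,-0.092,0,0.05,-0.01,0,1],[0,0,0,0,0,0,1]]

```text
time_s: 4.75
ee_pos: [400.6, -178.1, 270.4]
ee_rot: [-178.0, -45.8, -4.2]
force: [-1.0, -0.4, -0.6]
gripper_width: 1.0
gripper_force: 0.0
```

Run:
```python
from h import *
s=env.state(); print(s["time_s"],s["ee_pos"].round(1),s["ee_rot"].round(1),s["qpos"].round(1),s["force"].round(1))
```

```text
4.75 [ 400.6 -178.1  270.4] [-178.   -45.8   -4.2] [-54.9 -15.5 127.9  50.1  48.7  10.4] [-1.  -0.4 -0.6]
```

send_rows:
  targets:
    - [[0,0,0,0.02,-0.01,-0.1,1],[0,0,0,0.02,-0.01,-0.1,1],[0,0,0,0.02,-0.005,-0.1,1],[0,0,0,0.02,0,-0.1,1],[0,0,0,0,0,-0.1,1],[0,0,0,0,0,-0.1,1],[0,0,0,0,0,-0.1,1],[0,0,0,0,0,-0.08,1],[0,0,0,0,0,0,1],[0,0,0,0,0,0,1]]

```text
time_s: 5.75
ee_pos: [420.2, -184.3, 118.3]
ee_rot: [-178.4, -46.1, -3.6]
force: [0.8, 0.7, -0.2]
gripper_width: 0.1
gripper_force: 0.0
```

Run:
```python
from h import *
s=env.state(); print(s["time_s"],s["ee_pos"].round(1),s["ee_rot"].round(1),s["qpos"].round(1),s["force"].round(1))
p,d=optics.grab_frame("scene"); cv2.imwrite("pics/s1.png",cv2.resize(p[100:280,130:370,::-1],(800,600),interpolation=cv2.INTER_CUBIC))
```

```text
5.75 [ 420.2 -184.3  118.3] [-178.4  -46.1   -3.6] [-52.1   1.6 143.5  87.6  33.9 -35.9] [ 0.8  0.7 -0.2]
```

View pics/s1.png

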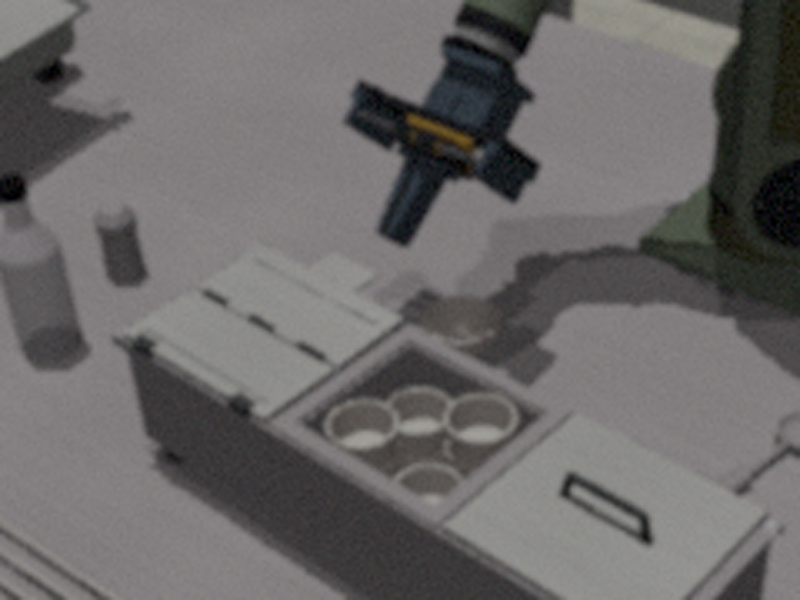

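The picture shows the fingertip at crop (395,240) and the lip at crop (345,262). I'll check that against the projected TCP.

Run:
```python
from h import *
world("scene",(0,0),1.0); c=C["scene"];K,R,t=[np.array(c[k]) for k in("camera_matrix","R","t")]
def pr(X): q=K@(R@np.array(X,float)+t); return (q[:2]/q[2]).round(1), q[2].round()
s=env.state(); Rt=cv2.Rodrigues(np.zeros(3))[0]
from scipy.spatial.transform import Rotation as Ro
Rt=Ro.from_euler("xyz",s["ee_rot"],degrees=True).as_matrix(); T=s["ee_pos"]
print("tcp",pr(T),"+16x",pr(T+16*Rt[:,0]),"-16x",pr(T-16*Rt[:,0]),"back40",pr(T-40*Rt[:,2]),"lip",pr((449,-183,147)))
print(Rt.round(2))
p,d=optics.grab_frame("scene")
v,u=np.mgrid[150:190,235:275]; u=u.ravel();v=v.ravel();P=world("scene",np.c_[u,v],d[v,u])
k=(d[v,u]>0)&(np.linalg.norm(P-T,axis=1)<75); L=(P[k]-T)@Rt
print(k.sum(),np.percentile(L,[2,25,50,75,98],axis=0).round(1))
print("z range",np.percentile(P[k][:,2],[1,50,99]).round(), "lowest",P[k][np.argmin(P[k][:,2])].round())
```

```text
tcp (array([241.6, 182.5]), np.float64(1357.0)) +16x (array([238.8, 181.1]), np.float64(1344.0)) -16x (array([244.4, 183.9]), np.float64(1371.0)) back40 (array([247.4, 170.7]), np.float64(1357.0)) lip (array([235. , 179.5]), np.float64(1321.0))
[[ 0.69 -0.04  0.72]
 [-0.04 -1.   -0.02]
 [ 0.72 -0.02 -0.69]]
190 [[-12.9 -33.1 -72. ]
 [  4.4 -11.4 -61.2]
 [ 17.1  -8.4 -49.4]
 [ 23.   -3.7 -37. ]
 [ 59.3   9.8  15.5]]
z range [139. 160. 182.] lowest [ 382. -178.  135.]
```

Run:
```python
from h import *
p,d=optics.grab_frame("scene")
a=cv2.resize(p[150:210,200:280,::-1],(800,600),interpolation=cv2.INTER_NEAREST); cv2.imwrite("pics/s2.png",cv2.convertScaleAbs(a,alpha=1.6))
print(d[164:190:2,232:262:3].astype(int))
```

```text
[[1642 1643 1642 1644 1348 1339 1336 1349 1362 1640]
 [1637 1640 1635 1629 1344 1335 1339 1352 1632 1625]
 [1625 1628 1619 1623 1342 1333 1346 1356 1621 1628]
 [1612 1611 1609 1613 1343 1343 1351 1361 1612 1613]
 [1608 1603 1605 1599 1600 1600 1360 1602 1603 1600]
 [1597 1598 1595 1592 1588 1591 1590 1594 1596 1588]
 [1584 1590 1577 1584 1584 1580 1579 1587 1579 1577]
 [1319 1320 1575 1569 1571 1585 1576 1573 1561 1567]
 [1313 1312 1311 1565 1559 1561 1563 1568 1562 1567]
 [1303 1305 1300 1301 1557 1552 1559 1558 1563 1553]
 [1295 1298 1300 1548 1548 1545 1548 1545 1554 1546]
 [1287 1289 1546 1537 1539 1544 1543 1541 1536 1535]
 [1285 1280 1526 1527 1536 1531 1529 1532 1535 1525]]
```

View pics/s2.png

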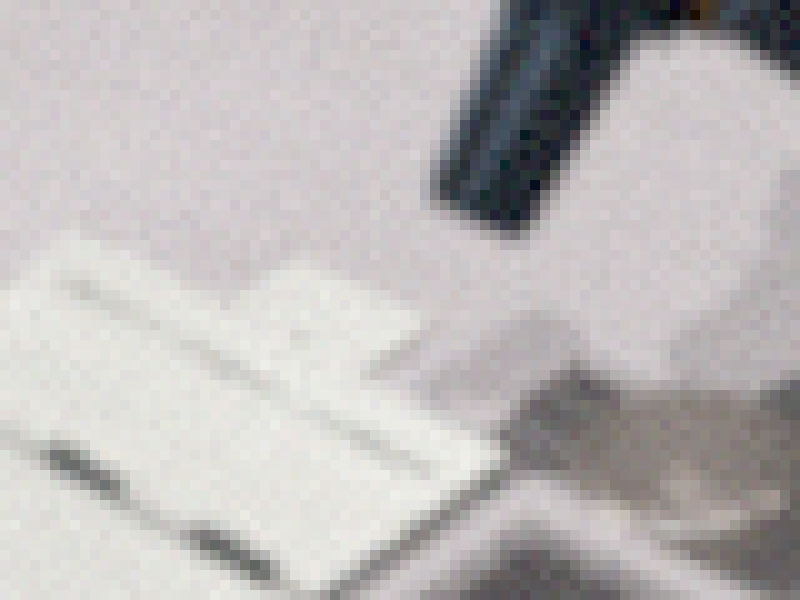

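```bash
cat > tip.py <<'E'
from h import *
from scipy.spatial.transform import Rotation as Ro
s=env.state(); T=s["ee_pos"]; Rt=Ro.from_euler("xyz",s["ee_rot"],degrees=True).as_matrix()
print(s["time_s"],T.round(1),s["ee_rot"].round(1),s["force"].round(1))
for cam in("scene","top"):
    p,d=optics.grab_frame(cam)
    v,u=np.nonzero(d>0); P=world(cam,np.c_[u,v],d[v,u]); L=(P-T)@Rt
    k=(np.abs(L[:,0])<30)&(np.abs(L[:,1])<30)&(L[:,2]<40)&(L[:,2]>-75)&(p[v,u].max(1)<100)
    if k.sum()<5: print(cam,"few",k.sum()); continue
    q=np.argsort(-L[k][:,2])[:6]; print(cam,k.sum(),"tip tool",L[k][q].round(0).tolist(),"world",np.median(P[k][q],0).round(1)," x,y 5-95",np.percentile(L[k],[5,95],axis=0).round(0).tolist())
E
python3 tip.py
```

```text
5.9 [ 419.9 -184.6  118.8] [-178.6  -46.1   -3.5] [-0.1 -0.2  0.4]
scene 145 tip tool [[15.0, -7.0, -36.0], [10.0, 5.0, -37.0], [-0.0, -4.0, -37.0], [-14.0, -2.0, -37.0], [21.0, -6.0, -37.0], [9.0, -6.0, -38.0]] world [ 399.6 -179.4  151.4]  x,y 5-95 [[-13.0, -12.0, -73.0], [21.0, 6.0, -38.0]]
top 67 tip tool [[19.0, 8.0, -37.0], [17.0, 2.0, -38.0], [17.0, 5.0, -39.0], [21.0, 5.0, -39.0], [13.0, -6.0, -39.0], [21.0, -1.0, -39.0]] world [ 404.9 -188.1  158. ]  x,y 5-95 [[11.0, -9.0, -74.0], [23.0, 10.0, -39.0]]
```

Run:
```python
from h import *
world("scene",(0,0),1.0); c=C["scene"];K,R,t=[np.array(c[k]) for k in("camera_matrix","R","t")]
def pr(X): q=K@(R@np.array(X,float)+t); return (q[:2]/q[2]).round(1)
T=np.array([226.5,528.5,178.8]); y=np.array([np.cos(np.radians(66.8)),np.sin(np.radians(66.8)),0])
for n,o in(("rep",(0,0,0)),("tool-shift",(0,0,37)),("world-shift",(-26,0,26))): print(n,[pr(T+np.array(o)+s*50*y) for s in(-1,1)])
print(env.grasp_offset, [a for a in dir(env) if a[0]!="_"])
p=cv2.imread("pics/scene0.png"); cv2.imwrite("pics/s3.png",cv2.resize(p[130:240,470:560],(490,600),interpolation=cv2.INTER_NEAREST))
```

```text
rep [array([494.6, 214.6]), array([529.1, 238. ])]
tool-shift [array([499. , 203.3]), array([534.6, 226.4])]
world-shift [array([500.9, 201.5]), array([535.8, 224. ])]
18.8 ['Unreachable', 'grasp_offset', 'job_done', 'state']
```

View pics/s3.png

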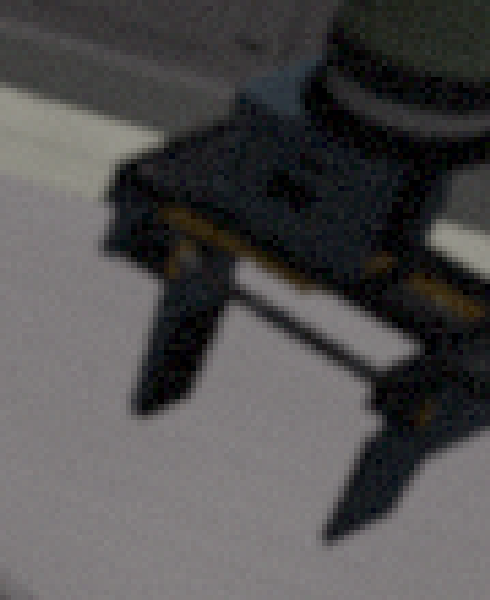

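Both cameras, and the start picture (tips at about (496,206) and (530,229)), show the real fingertips about 35 mm short of the reported TCP along the tool axis. I'll plan with tip = TCP − 36·z and go lower.

send_rows:
  targets:
    - [[0,0,0,0.03,0,-0.05,1],[0,0,0,0.03,0,-0.05,1],[0,0,0,0.02,0,-0.05,1],[0,0,0,0.02,0,-0.02,1],[0,0,0,0,0,0,1],[0,0,0,0,0,0,1]]

```text
time_s: 6.6
ee_pos: [439.2, -184.2, 83.9]
ee_rot: [-178.5, -46.1, -3.6]
force: [0.1, -0.1, 0.3]
gripper_width: 0.2
gripper_force: 0.0
```

```bash
python3 tip.py; python3 -c "
from h import *; print(env.state()['qpos'].round(1))"
```

```text
6.6 [ 439.2 -184.2   83.9] [-178.5  -46.1   -3.6] [ 0.1 -0.1  0.3]
scene 138 tip tool [[6.0, -6.0, -37.0], [-6.0, -6.0, -37.0], [5.0, -9.0, -38.0], [15.0, -7.0, -38.0], [-10.0, -6.0, -38.0], [10.0, -7.0, -39.0]] world [ 416.6 -177.2  114.2]  x,y 5-95 [[-12.0, -12.0, -73.0], [22.0, 6.0, -40.0]]
top 64 tip tool [[19.0, 6.0, -32.0], [17.0, 6.0, -35.0], [18.0, 3.0, -35.0], [23.0, -1.0, -37.0], [20.0, -1.0, -38.0], [17.0, 5.0, -39.0]] world [ 426.  -188.1  122.3]  x,y 5-95 [[8.0, -8.0, -72.0], [23.0, 10.0, -37.0]]
[-48.5   8.2 145.5 104.2  32.9 -51.9]
```

send_rows:
  targets:
    - [[0,0,0,0.05,0,0,1],[0,0,0,0.05,0,0,1],[0,0,0,0.05,0,0,1],[0,0,0,0,0,0,1]]

```text
time_s: 7.1
ee_pos: [470.8, -184.1, 84.0]
ee_rot: [-178.5, -46.1, -3.5]
force: [0.3, -0.3, -0.4]
gripper_width: 0.4
gripper_force: 0.0
```

send_rows:
  targets:
    - [[0,0,0,0.025,0,0,1],[0,0,0,0.025,0,0,1],[0,0,0,0,0,0,1],[0,0,0,0,0,0,1]]

```text
time_s: 7.5
ee_pos: [478.9, -184.0, 83.4]
ee_rot: [-178.4, -46.0, -3.7]
force: [-0.2, 0.5, 0.3]
gripper_width: 0.4
gripper_force: 0.0
```

```bash
cat > leaf.py <<'E'
from h import *
# leaf angle from points of the leaf seen by the scene/top cameras, hinge at (560.5,-188,147), yaw -2.5
H=np.array([560.5,-188,147]); a=np.radians(-2.5); ex=np.array([np.cos(a),np.sin(a),0]); ey=np.array([-np.sin(a),np.cos(a),0])
for cam in("scene","top"):
    p,d=optics.grab_frame(cam)
    v,u=np.nonzero((d>0)&(p.min(2)>60)); P=world(cam,np.c_[u,v],d[v,u])-H; X=P@ex;Y=P@ey;Z=P[:,2]-2
    k=(np.abs(Y)<80)&(np.hypot(X,Z)<115)&(np.hypot(X,Z)>40)&(Z>-12)
    th=np.degrees(np.arctan2(Z[k],-X[k])); h,_=np.histogram(th,bins=np.arange(-10,191,10)); print(cam,h.tolist())
E
python3 tip.py; python3 leaf.py; python3 -c "
from h import *; print(env.state()['qpos'].round(1))"
```

```text
7.5 [ 478.9 -184.    83.4] [-178.4  -46.    -3.7] [-0.2  0.5  0.3]
scene 47 tip tool [[-9.0, -8.0, -47.0], [-12.0, -9.0, -48.0], [-3.0, -7.0, -48.0], [10.0, -9.0, -48.0], [-8.0, -7.0, -50.0], [3.0, -7.0, -50.0]] world [ 441.  -175.6  113.6]  x,y 5-95 [[-14.0, -12.0, -74.0], [19.0, -2.0, -48.0]]
top 36 tip tool [[-24.0, -18.0, 34.0], [-24.0, -24.0, 34.0], [-23.0, -21.0, 34.0], [-22.0, -28.0, 32.0], [-12.0, -26.0, 23.0], [-10.0, -21.0, 20.0]] world [ 488.  -160.8   44.3]  x,y 5-95 [[-24.0, -25.0, -74.0], [22.0, 11.0, 34.0]]
scene [109, 510, 0, 0, 0, 0, 0, 0, 0, 0, 0, 0, 0, 0, 0, 0, 0, 0, 288, 0]
top [462, 509, 0, 0, 0, 0, 0, 0, 0, 0, 0, 0, 0, 0, 0, 0, 0, 2, 270, 0]
[-42.3  10.3 142.2 109.2  29.8 -51.3]
```

No contact, so the tip geometry from the pictures holds and the tip is now under the lip. Next I compute the push path.

```bash
cat > path.py <<'E'
import numpy as np
off=36; w=16
def tcp(th,L=21.):
    ph=np.interp(th,[0,70,155,190],[44,44,90,90]); t=np.radians(th);p=np.radians(ph)
    zt=np.array([np.cos(p),-np.sin(p)]);xt=np.array([np.sin(p),np.cos(p)])
    r=np.array([-np.cos(t),np.sin(t)]);n=-np.array([np.sin(t),np.cos(t)])
    U=112*r+4*n+L*zt if th<ph else (112-L)*r+4*n
    C=U-w*xt; return C+off*zt,ph
if __name__=="__main__":
    H=np.array([560.5,147])
    prev=None
    for th in range(0,184,4):
        T,ph=tcp(min(th,180)); 
        if prev is not None: 
            d=(T-prev[0])/200; print(th,"ry %.3f"%((ph-prev[1])/90),"x %.3f z %.3f"%tuple(d),"TCPx,z",(T+H).round(1),"phi",round(ph,1))
        prev=(T,ph)
E
python3 path.py
```

```text
4 ry 0.000 x -0.000 z 0.039 TCPx,z [478.4  99.7] phi 44.0
8 ry 0.000 x 0.003 z 0.039 TCPx,z [478.9 107.5] phi 44.0
12 ry 0.000 x 0.005 z 0.039 TCPx,z [480.  115.3] phi 44.0
16 ry 0.000 x 0.008 z 0.038 TCPx,z [481.6 122.9] phi 44.0
20 ry 0.000 x 0.011 z 0.038 TCPx,z [483.8 130.4] phi 44.0
24 ry 0.000 x 0.013 z 0.037 TCPx,z [486.4 137.8] phi 44.0
28 ry 0.000 x 0.016 z 0.036 TCPx,z [489.6 144.9] phi 44.0
32 ry 0.000 x 0.018 z 0.035 TCPx,z [493.3 151.9] phi 44.0
36 ry 0.000 x 0.021 z 0.033 TCPx,z [497.4 158.5] phi 44.0
40 ry 0.000 x 0.023 z 0.032 TCPx,z [502.  164.8] phi 44.0
44 ry 0.000 x 0.025 z 0.030 TCPx,z [507.  170.8] phi 44.0
48 ry 0.000 x 0.022 z 0.023 TCPx,z [511.4 175.4] phi 44.0
52 ry 0.000 x 0.023 z 0.021 TCPx,z [516.1 179.7] phi 44.0
56 ry 0.000 x 0.025 z 0.020 TCPx,z [521.1 183.7] phi 44.0
60 ry 0.000 x 0.026 z 0.018 TCPx,z [526.3 187.3] phi 44.0
64 ry 0.000 x 0.027 z 0.016 TCPx,z [531.8 190.5] phi 44.0
68 ry 0.000 x 0.028 z 0.014 TCPx,z [537.5 193.4] phi 44.0
72 ry 0.012 x 0.026 z 0.011 TCPx,z [542.7 195.5] phi 45.1
76 ry 0.024 x 0.023 z 0.008 TCPx,z [547.3 197. ] phi 47.2
[... 852 characters left out ...]
7 z -0.019 TCPx,z [613.9 174.8] phi 79.7
140 ry 0.024 x 0.015 z -0.021 TCPx,z [616.9 170.7] phi 81.9
144 ry 0.024 x 0.014 z -0.022 TCPx,z [619.6 166.3] phi 84.0
148 ry 0.024 x 0.012 z -0.023 TCPx,z [622.  161.6] phi 86.2
152 ry 0.024 x 0.010 z -0.024 TCPx,z [624.  156.8] phi 88.4
156 ry 0.018 x 0.010 z -0.026 TCPx,z [626.  151.7] phi 90.0
160 ry 0.000 x 0.013 z -0.029 TCPx,z [628.6 145.9] phi 90.0
164 ry 0.000 x 0.011 z -0.030 TCPx,z [630.9 139.9] phi 90.0
168 ry 0.000 x 0.009 z -0.030 TCPx,z [632.7 133.8] phi 90.0
172 ry 0.000 x 0.007 z -0.031 TCPx,z [634.1 127.6] phi 90.0
176 ry 0.000 x 0.005 z -0.031 TCPx,z [635.  121.3] phi 90.0
180 ry 0.000 x 0.003 z -0.032 TCPx,z [635.5 115. ] phi 90.0
```

send_rows:
  targets:
    - [[0,0,0,0,0,0.02,1],[0,0,0,0,0,0.023,1],[0,0,0,0,0,0.039,1],[0,0,0,0.003,0,0.039,1],[0,0,0,0.005,0,0.039,1],[0,0,0,0.008,0,0.038,1],[0,0,0,0.011,0,0.038,1],[0,0,0,0,0,0,1]]

```text
time_s: 8.5
ee_pos: [484.5, -184.3, 131.4]
ee_rot: [-178.5, -46.1, -3.6]
force: [-0.7, -0.7, -0.5]
gripper_width: 0.7
gripper_force: 0.0
```

```bash
python3 leaf.py; python3 -c "
from h import *; s=env.state(); print(s['qpos'].round(1),s['force'],s['ee_pos'],s['ee_rot'])
p,d=optics.grab_frame('scene'); cv2.imwrite('pics/s4.png',cv2.convertScaleAbs(cv2.resize(p[120:220,160:290,::-1],(780,600),interpolation=cv2.INTER_CUBIC),alpha=1.4))"
```

```text
scene [27, 7, 118, 668, 0, 0, 0, 0, 0, 0, 0, 0, 0, 0, 0, 0, 0, 0, 307, 0]
top [156, 9, 136, 699, 2, 0, 0, 0, 0, 0, 0, 0, 0, 0, 0, 0, 0, 0, 274, 0]
[-41.5   4.  137.7  90.3  27.6 -29. ] [-0.82225199  0.26892196 -0.11153455] [ 484.25921413 -184.0733019   130.64872863] [-178.44291947  -46.03908234   -3.67432306]
```

View pics/s4.png

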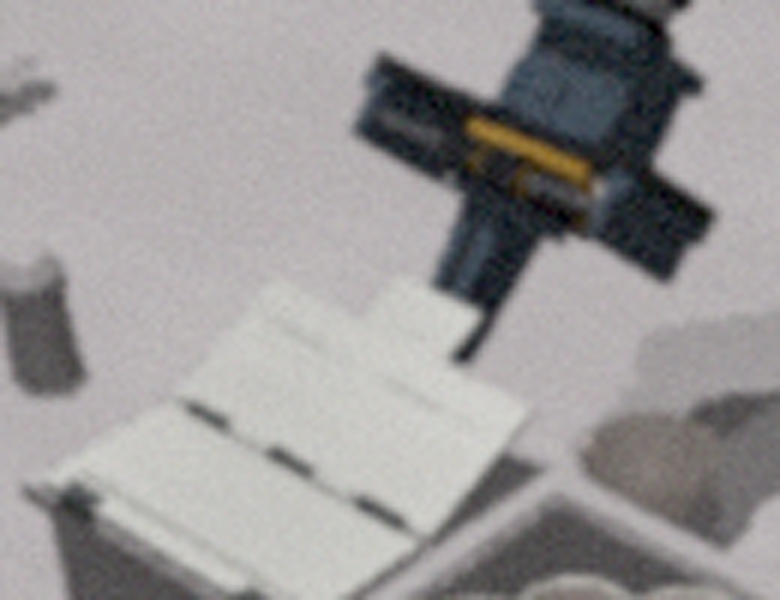

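The picture shows the leaf raised about 22° with the finger under the lip at (450,300), slightly to the left. I'll carry on and trim y a little.

send_rows:
  targets:
    - [[0,0,0,0.013,-0.004,0.037,1],[0,0,0,0.016,-0.004,0.036,1],[0,0,0,0.018,-0.004,0.035,1],[0,0,0,0.021,-0.004,0.033,1],[0,0,0,0.023,-0.004,0.032,1],[0,0,0,0.025,-0.004,0.03,1],[0,0,0,0.022,-0.004,0.023,1],[0,0,0,0.023,-0.004,0.021,1],[0,0,0,0.025,-0.004,0.02,1],[0,0,0,0.026,-0.002,0.018,1],[0,0,0,0.027,-0.001,0.016,1],[0,0,0,0.028,-0.001,0.014,1]]

```text
time_s: 9.85
ee_pos: [537.6, -191.7, 192.9]
ee_rot: [-178.4, -45.9, -3.7]
force: [-0.9, 0.4, -2.1]
gripper_width: 0.2
gripper_force: 0.8
```

```bash
python3 leaf.py; python3 -c "
from h import *; s=env.state(); print(s['qpos'].round(1),s['force'].round(1),s['ee_pos'].round(1),s['ee_rot'].round(1))"
```

```text
scene [91, 0, 0, 0, 0, 6, 6, 650, 140, 0, 0, 0, 0, 0, 0, 0, 0, 0, 282, 0]
top [114, 3, 0, 0, 0, 0, 0, 33, 158, 0, 0, 0, 0, 0, 0, 0, 0, 0, 285, 0]
[-36.3   1.8 126.9  67.4  26.5   0.7] [ 0.2 -0.3 -1. ] [ 538.5 -192.2  193.9] [-178.5  -46.    -3.6]
```

send_rows:
  targets:
    - [[0,0.012,0,0.026,-0.001,0.011,1],[0.001,0.024,0,0.023,-0.001,0.008,1],[0.001,0.024,0,0.024,-0.001,0.006,1],[0.001,0.024,0,0.024,-0.001,0.004,1],[0.001,0.024,0,0.024,-0.001,0.002,1],[0.001,0.024,0,0.024,-0.001,0,1],[0.001,0.024,0,0.024,-0.001,-0.002,1],[0.001,0.024,0,0.024,-0.001,-0.004,1],[0.001,0.024,0,0.024,-0.001,-0.006,1],[0.001,0.024,0,0.023,-0.001,-0.008,1]]

```text
time_s: 10.95
ee_pos: [585.7, -194.0, 195.7]
ee_rot: [-179.0, -25.4, -3.3]
force: [-2.0, 0.7, -0.5]
gripper_width: 0.8
gripper_force: 0.5
```

```bash
python3 leaf.py; python3 -c "
from h import *; s=env.state(); print(s['qpos'].round(1),s['force'].round(1),s['ee_pos'].round(1),s['ee_rot'].round(1))"
```

```text
scene [215, 2, 0, 0, 0, 0, 0, 0, 1, 4, 9, 255, 1, 0, 0, 0, 0, 0, 282, 0]
top [140, 7, 0, 0, 0, 0, 0, 0, 0, 0, 0, 48, 98, 0, 0, 0, 0, 0, 138, 0]
[-25.6   9.5 104.6  15.2  43.4  58.5] [ 0.3 -0.8 -0.6] [ 587.4 -194.3  196.3] [-179.   -25.6   -3.3]
```

send_rows:
  targets:
    - [[0.001,0.024,0,0.023,-0.001,-0.01,1],[0.001,0.024,0,0.022,-0.001,-0.011,1],[0.001,0.024,0,0.021,-0.001,-0.013,1],[0.001,0.024,0,0.02,-0.001,-0.015,1],[0.001,0.024,0,0.019,-0.001,-0.016,1],[0.001,0.024,0,0.018,-0.001,-0.018,1],[0.001,0.024,0,0.017,-0.001,-0.019,1],[0.001,0.024,0,0.015,0,-0.021,1],[0.001,0.024,0,0.014,0,-0.022,1],[0.001,0.024,0,0.012,0,-0.023,1]]

```text
time_s: 12.05
ee_pos: [621.7, -195.4, 162.1]
ee_rot: [-179.3, -3.8, -3.2]
force: [-0.8, 0.1, 1.6]
gripper_width: 0.7
gripper_force: 0.3
```

```bash
python3 leaf.py; python3 -c "
from h import *; s=env.state(); print(s['qpos'].round(1),s['force'].round(1),s['ee_pos'].round(1),s['ee_rot'].round(1))"
```

```text
scene [284, 1, 0, 0, 0, 0, 0, 0, 0, 0, 0, 0, 0, 1, 5, 211, 0, 0, 232, 0]
top [54, 1, 0, 0, 0, 0, 0, 0, 0, 0, 0, 0, 0, 0, 1, 132, 60, 0, 0, 0]
[-19.4  23.9  83.7   1.9  68.9  73.1] [0.4 0.2 0.4] [ 622.6 -195.2  161.1] [-179.3   -3.9   -3.2]
```

send_rows:
  targets:
    - [[0.001,0.024,0,0.01,0,-0.024,1],[0.001,0.018,0,0.01,0,-0.026,1],[0,0,0,0.013,0,-0.029,1],[0,0,0,0.011,0,-0.03,1],[0,0,0,0.009,0,-0.03,1],[0,0,0,0.007,0,-0.025,1],[0,0,0,0.004,0,-0.015,1],[0,0,0,0,0,0,1]]

```text
time_s: 12.95
ee_pos: [634.5, -195.3, 125.9]
ee_rot: [-179.3, -0.0, -3.2]
force: [0.8, 0.8, -0.2]
gripper_width: 0.5
gripper_force: 0.0
```

send_rows:
  targets:
    - [[0,0,0,0.002,0,-0.01,1],[0,0,0,0.002,0,-0.01,1],[0,0,0,0,0,0,1]]

```text
time_s: 13.25
ee_pos: [635.6, -195.5, 122.3]
ee_rot: [-179.4, -0.1, -3.2]
force: [-0.3, 0.0, 0.0]
gripper_width: 0.5
gripper_force: 0.0
```

```bash
python3 leaf.py; python3 -c "
from h import *; s=env.state(); print(s['time_s'],s['force'].round(1),s['ee_pos'].round(1),s['ee_rot'].round(1))"
```

```text
scene [225, 2, 0, 0, 0, 0, 0, 0, 0, 0, 0, 0, 1, 1, 0, 2, 3, 25, 429, 0]
top [24, 1, 0, 0, 0, 0, 0, 0, 0, 0, 0, 0, 1, 0, 0, 0, 0, 21, 103, 0]
13.35 [-0.4  0.1  0.1] [ 635.7 -195.5  122.5] [-1.794e+02 -1.000e-01 -3.200e+00]
```

send_rows:
  targets:
    - [[0,0,0,0,0,-0.01,1],[0,0,0,0,0,-0.01,1],[0,0,0,0,0,0,1]]

```text
time_s: 13.65
ee_pos: [635.5, -195.5, 118.2]
ee_rot: [-179.4, -0.1, -3.2]
force: [0.1, -0.2, 0.1]
gripper_width: 0.6
gripper_force: 0.0
```

send_rows:
  targets:
    - [[0,0,0,0,0,-0.01,1],[0,0,0,0,0,0,1]]

```text
time_s: 13.85
ee_pos: [635.5, -195.5, 116.3]
ee_rot: [-179.4, -0.1, -3.2]
force: [-0.1, 0.2, -0.4]
gripper_width: 0.4
gripper_force: 0.0
```

Run:
```python
from h import *
H=np.array([560.5,-188,147]); a=np.radians(-2.5); ex=np.array([np.cos(a),np.sin(a),0]); ey=np.array([-np.sin(a),np.cos(a),0])
for cam in("scene","top"):
    p,d=optics.grab_frame(cam)
    v,u=np.nonzero((d>0)&(p.min(2)>60)); P=world(cam,np.c_[u,v],d[v,u])-H; X=P@ex;Y=P@ey;Z=P[:,2]
    for lo in range(-80,120,20):
        k=(np.abs(Y)<80)&(X>lo)&(X<lo+20)&(Z>-30)&(Z<80)
        if k.sum()>5: print(cam,lo,k.sum(),np.percentile(Z[k],[10,50,90]).round(1))
p,d=optics.grab_frame('scene'); cv2.imwrite('pics/s5.png',cv2.convertScaleAbs(cv2.resize(p[120:220,140:270,::-1],(780,600),interpolation=cv2.INTER_CUBIC),alpha=1.4))
```

```text
scene -80 234 [-17.8  -4.3  -0.3]
scene -60 16 [-29.9  -5.8  -2.5]
scene -40 14 [-29.5  -2.4  -0.9]
scene -20 32 [-1.3  5.3  6.6]
scene 0 150 [4.2 6.1 7.8]
scene 20 150 [4.2 6.  8. ]
scene 40 146 [4.  5.9 7.8]
scene 60 201 [-0.9  5.6  7.7]
scene 80 111 [-10.9   5.    7.7]
scene 100 59 [4.2 5.8 7.1]
top -80 8 [-5.9 -3.3 -1.8]
top -60 17 [-6.5 -3.  -0.6]
top -40 21 [-10.4  -4.9  -0.5]
top -20 25 [-8.4 -2.7  2.6]
top 0 68 [-0.7  4.3  7.2]
top 20 57 [-0.7  4.2  8.5]
top 40 69 [ 0.9  5.1 10. ]
top 60 39 [0.6 4.1 7.4]
```

View pics/s5.png

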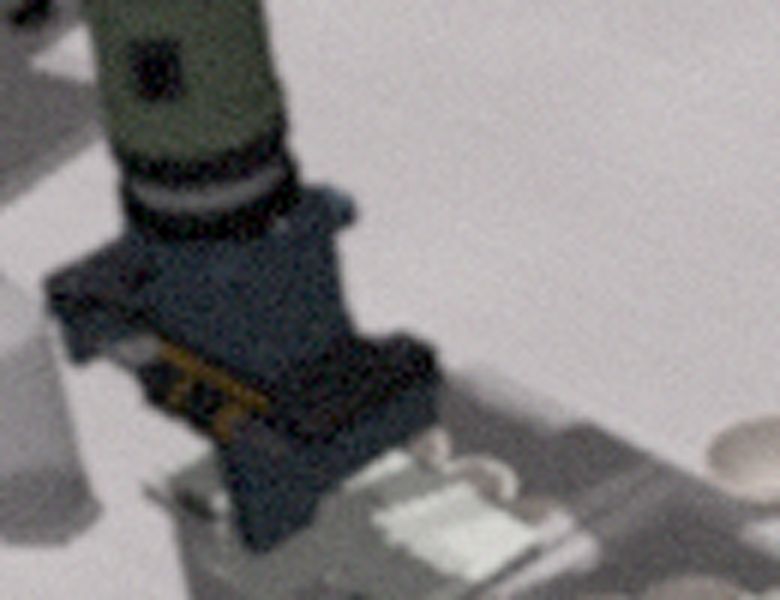

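The leaf lies flat: its height is constant from 0 to 110 mm behind the hinge. I'll give it one light confirming press, then retreat.

send_rows:
  targets:
    - [[0,0,0,0,0,-0.008,1],[0,0,0,0,0,0,1]]

```text
time_s: 14.2
ee_pos: [635.7, -195.6, 116.1]
ee_rot: [-179.4, -0.1, -3.2]
force: [-2.2, 0.4, 5.0]
gripper_width: 0.7
gripper_force: 2.5
```

send_rows:
  targets:
    - [[0,0,0,0,0,-0.006,1],[0,0,0,0,0,0,1]]

```text
time_s: 14.4
ee_pos: [635.8, -195.6, 116.0]
ee_rot: [-179.4, -0.2, -3.2]
force: [-2.6, 0.6, 9.0]
gripper_width: -0.0
gripper_force: 4.6
```

Firm contact at 9 N shows the leaf is on its stop. Now straight up and away.

send_rows:
  targets:
    - [[0,0,0,0,0,0.03,1],[0,0,0,0,0,0.1,1],[0,0,0,0,0,0.2,1],[0,0,0,0,0,0.2,1],[0,0,0,-0.1,0,0.2,1],[0,0,0,-0.2,0,0.05,1],[0,0,0,-0.2,0,0,1],[0,0,0,-0.2,0,0,1],[0,0,0,-0.2,0,0,1],[0,0,0,0,0,0,1],[0,0,0,0,0,0,1]]

```text
time_s: 15.5
ee_pos: [455.6, -195.7, 270.4]
ee_rot: [-179.4, -0.2, -3.3]
force: [0.3, -1.0, 0.5]
gripper_width: 0.3
gripper_force: 0.0
```

Run:
```python
from h import *
s=env.state(); print(s["time_s"],s["ee_pos"].round(),s["force"].round(1))
H=np.array([560.5,-188,147]); a=np.radians(-2.5); ex=np.array([np.cos(a),np.sin(a),0]); ey=np.array([-np.sin(a),np.cos(a),0])
for cam in("scene","top"):
    p,d=optics.grab_frame(cam)
    v,u=np.nonzero((d>0)&(p.min(2)>60)); P=world(cam,np.c_[u,v],d[v,u])-H; X=P@ex;Y=P@ey;Z=P[:,2]
    k=(np.abs(Y)<75)&(X>10)&(X<78)&(Z>-10)&(Z<80); print(cam,k.sum(),"slope",np.polyfit(X[k],Z[k],1).round(3))
    q=optics.place_of(cam,"plain_lid")
    if q: print(world(cam,q[0]["at"],z=143).round())
```

```text
15.5 [ 456. -196.  270.] [ 0.3 -1.   0.5]
scene 852 slope [-0.008  6.309]
[[578. 170. 143.]]
top 808 slope [-0.008  5.033]
[[573. 166. 143.]]
```

```bash
python3 -c "
from workcell import env
print(env.job_done())"
```

```text
the job is handed in; nothing more can be done
None
```

The leaf is folded right over and measures flat on the rear half in both cameras. The arm is clear of the stand and the job was handed in at about 15.6 s, with no verdict returned.

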